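# Clear the weld and hold the work lamp over it

### The arm

A 7-joint arm with a two-finger parallel gripper is mounted at the origin on the work surface. World frame = base frame: x ahead of the robot, y to its left, z up, the work surface at z = 0. Lengths are in m, angles in rad, forces in N, time in s.
With the tool pointing down it reaches from about 0.425 to 0.925 m from the base axis. Payload 6.8 kg.
Tool frame: the origin (TCP) lies at the very end of the fingers, on their centre line; the grasp point (between the pads) lies 19 mm behind it; z points along the fingers, y is the line along which they close (so a half turn about z gives the same grasp; the last joint's range is limited). The gripper opens to 85 mm and grips with 20 to 120 N. Pads are 22 mm wide; open, the fingers measure 114 mm over their backs; the gripper's body (76 mm by 85 mm) begins 54 mm behind the grasp point. The pads swing forward as they close: fully open they stand 13 mm farther back than shut.
Start: joints at [1.093, 0.477, 0.022, 1.555, -0.011, 1.109, -0.083], TCP at [0.244, -0.629, 0.231] pointing down, gripper open.
Joint ranges: [-2.96, 2.96], [-0.34, 2.1], [-1.41, 1.46], [0.24, 2.44], [-1.37, 4.51], [0.17, 1.92], [-2.96, 2.96]. Speed limits (rad/s): [2.39, 2.39, 3.14, 3.14, 3.14, 3.14, 3.14].

### API

Orientations are given as a unit quaternion [w, x, y, z].
In Python, from station import bot gives the robot as it stands. The module is installed in compiled form; this text tells all that it offers.
- The arm moves only by the shell command python3 -m jog 'ROWS' [OPENING] [FORCE]. ROWS is JSON, a list of rows, each a list of 4 numbers: the shift along the tool's x, y, z in cm, then the turn about the tool's z in rad. In form: [[x, y, z, spin], ...]. A call has 1 to 20 rows; each row is the pose to reach, as a shift and turn from the pose commanded when the call began, along the tool's axes at that moment; what a row does not reach only later rows make up. A row lasts 1/12 s, in which the tool goes at most 41.7 mm and 7.16 degrees, less where a joint would pass 70% of its speed; a pose out of reach is approached as far as the arm can. A call with a gripper value outside its range is refused whole. OPENING is the closure, from -1 (fully open) to 1 (shut), set as the call begins (- or left out, the last holds). The fingers move at their own pace and stop on an object; FORCE is the grip in N (left out, the last holds). Time passes only in rows, so rows that repeat a pose let the fingers close. It gives the time, the measured TCP pose, the force, the opening and the grip force at its end, in the units of the state.
- bot.get_obs(): the state, without advancing time (a new reading comes with each control period).
- bot.read_camera(name): name is "scene" or "top"; returns a dict with "pixels" (420x560x3 uint8, red, green, blue), "depth" (420x560 float32, m along the optical axis (not along the pixel's ray), 0 where there is no reading), "fovy" (degrees; the focal length in pixels is half the picture's height over the tangent of half this angle, whatever the lens; pixels are square), "cx", "cy" (the principal point, pixels), "pose" (4x4, takes a point from camera to world coordinates). Camera axes: x right, y down, z forward; pixel columns grow to the right and rows downward; lengths in m; the calibration is good to about 2 mm. A picture is of the moment at which its call begins.
- bot.hand_in(): hands the job in; it is judged then, once.
The state is a dict: "t": time; "q": joint angles; "joint_vel": joint speeds; "joint_torque": joint torques, N m; "eef_pos": TCP position; "tool_rot": TCP orientation; "contact_force": force on the tool from outside, world axes, zero at the start; "torque": the same for the moment, N m; "gripper_width": opening from 0.0 (shut) to 1.0 (fully open); "grasp_force": force on a finger pad.
Only numpy, scipy, OpenCV 4.12 (cv2) and the standard library are available. Lean on these libraries where they do the work, as an engineer would, in place of code of your own. Each camera call takes 0.05 s, during which the arm holds its last target. There are 200 camera calls.

### The job

Clear the two steel offcuts off the welded plate into the scrap bin. Then draw the right-angle work lamp out of its leaning holder, turn it level with its lens facing straight down, and hold it still over the middle of the weld seam, lens about 10 cm above the plate. Finish while still holding the lamp there in the gripper, touching nothing else with it, and leave the spray can and wire brush where they are.

Things in the scene. Friction and masses are not known exactly. Their poses are not given: they have to be found in the camera images.
- lamp: Loose right-angle work lamp, 0.22 kg. Origin: centre of the tail end; x along the stick to the head, z away from the lens (lens looks along -z). Aluminium stick: x 0 to 135 mm, 26 wide (y), 30 deep (z -15 to 15). Black head: x 135 to 175, 30 wide, z -31 to 16. Mass centre x 91. At first x points up at 45 degrees, tail 60 mm in the pocket; grasp across the 26 mm at x 60 to 135.
- lamp_lens (a point): Centre of the lamp's round white lens face (29 mm across), at lamp x 155, y 0, z -34 mm. In the holder the lens is on the lower side of the leaning lamp; with the lamp level and z up it looks straight down.
- holder: Fixed grey steel lamp holder, heading varies. Origin under the centre of its base plate, 130 (x) by 90 (y) by 8 mm. Its pocket (outside 36 wide, 40 across, walls 4, 60 mm deep) leans 45 degrees, mouth up and towards the holder's +x; top of the mouth 102 mm high.
- pocket_floor (a point): Middle of the pocket's inner end, where the lamp's tail rests: holder x -30, z 45 mm. The lamp sits by gravity alone with 2 mm of play (sags up to 3 degrees); it comes free drawn more than 60 mm along its own x.
- workpiece: Fixed steel plate, 139 (x) by 220 (y) by 12 mm thick, lying on the bench: two plates welded together, the weld bead (dark ripples, 12 mm wide, 2 mm proud, look only) running along y through the middle. Origin under its centre.
- seam_mid (a point): Middle of the weld seam, on the plate's top face (12 mm above the bench).
- flat_offcut: Loose dark steel flat-bar offcut, 60 (x) by 30 (y) by 22 mm (z), 0.3 kg, lying on the plate on one side of the seam's middle, any heading. Origin at the centre of its underside.
- round_offcut: Loose dark steel round-bar offcut standing upright on the plate, 32 mm diameter, 40 mm tall, 0.24 kg. Origin at the centre of its underside.
- bin: Fixed grey open scrap bin, outside 170 by 170 by 75 mm high, walls and floor 4 mm. Origin under its centre. Stands on one side of the plate, the lamp holder on the other; which is which varies.
- bin_in (a point): Centre of the bin's inner floor (4 mm above the bench).
- spray_can: Loose spray can, 56 mm diameter, 150 mm tall, upright, beyond the plate; bystander. Origin at the centre of its underside.
- wire_brush: Loose wire brush, 150 by 26 by 30 mm high, beyond the plate; bystander. Origin at the centre of its underside.

How it is judged:
By the outcome, as a careful person would: the job done as asked, in the order asked, and still so for the second after the job is handed in, while the arm keeps its last pose, push and grip.
It also fails if it takes over 67 s, if anything falls off the work surface, if the arm or the gripper's body presses on something with over 40 N, if the wrist force passes 120 N, or if a joint passes its speed limit or range.

## Working session

There is one attempt and no reset: what is moved stays moved. The work goes in short steps, Python scripts to look and compute and a shell command to move; the robot and the scene stay as the last step left them, time stands still between calls to the robot, and variables do not carry over. Pictures are saved under pics/ and viewed, at most 10 in all, crops included, and the job is handed in when it is done.

```bash
mkdir -p pics; cat > h.py <<'E'
import numpy as np, cv2
from station import bot
from scipy.spatial.transform import Rotation as R
def cam(n):
    c=bot.read_camera(n); c['f']=210/np.tan(np.radians(c['fovy'])/2); return c
def pts(c):
    v,u=np.mgrid[0:420,0:560]; d=c['depth']
    P=np.stack([(u-c['cx'])/c['f']*d,(v-c['cy'])/c['f']*d,d],-1)
    W=P@c['pose'][:3,:3].T+c['pose'][:3,3]; W[d==0]=np.nan; return W
def tool():
    o=bot.get_obs(); q=o['tool_rot']; return np.array(o['eef_pos']),R.from_quat([q[1],q[2],q[3],q[0]]).as_matrix(),o
E
python3 - <<'E'
from h import *
for n in('top','scene'):
    c=cam(n); np.savez(n+'.npz',W=pts(c),im=c['pixels']); cv2.imwrite(f'pics/{n}1.png',cv2.resize(c['pixels'][:,:,::-1],(784,588)))
    print(n,c['pose'].round(3).tolist(),c['fovy'],c['cx'],c['cy'])
p,M,o=tool();print(p,M.round(3),o['t'])
E
```

```text
top [[0.002, -0.982, 0.191, 0.342], [-1.0, -0.004, -0.01, 0.019], [0.01, -0.191, -0.982, 1.294], [0.0, 0.0, 0.0, 1.0]] 46.961607625549604 287.67530907007864 204.21991039063997
scene [[0.613, 0.615, -0.497, 1.067], [0.79, -0.479, 0.383, -0.371], [-0.003, -0.627, -0.779, 0.852], [0.0, 0.0, 0.0, 1.0]] 47.75289458236666 274.1131206439839 206.29291290711961
[ 0.24377161 -0.62886693  0.23040769] [[ 0.932  0.361 -0.001]
 [ 0.361 -0.932  0.002]
 [-0.    -0.002 -1.   ]] 0.1
```

View pics/top1.png

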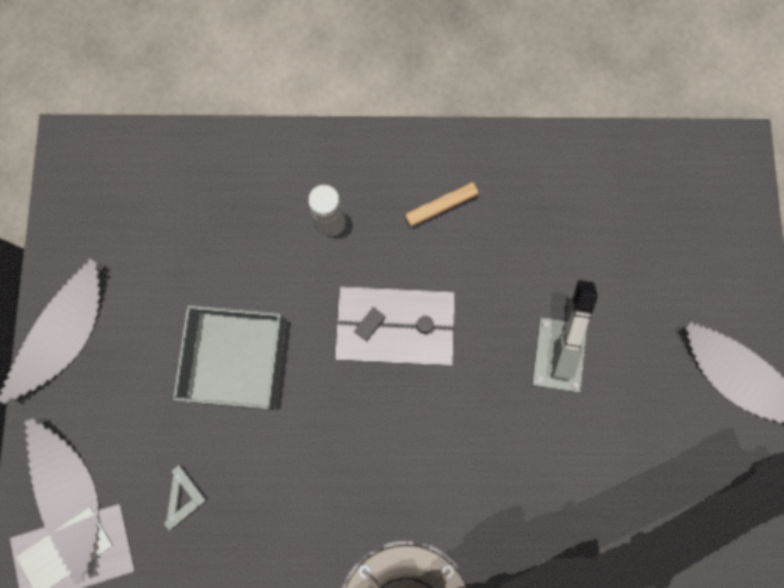

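View pics/scene1.png

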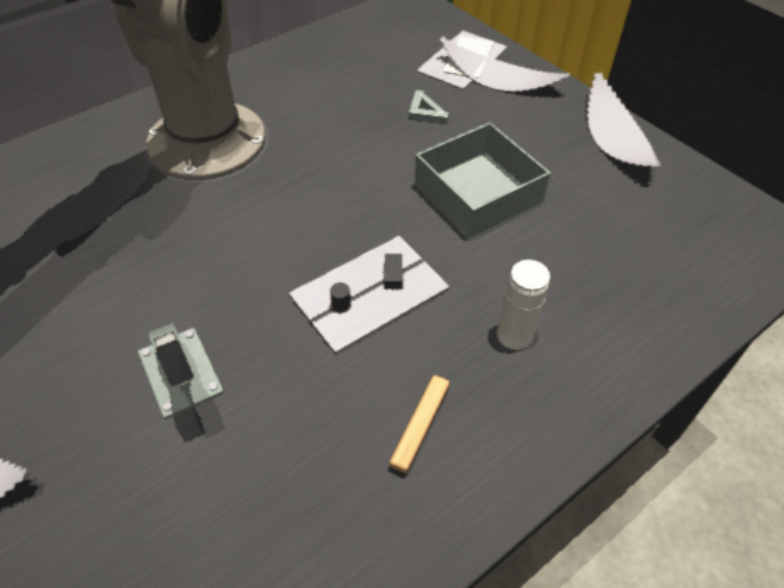

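The top view shows the bin on the left (+y), about (230,358) in the enlarged picture. The plate is in the middle with the flat offcut at (370,323) and the round one at (425,324). The holder is on the right, with the lamp leaning towards +x and its head at (585,295). The can and brush are beyond the plate. Next I'll measure from depth.

```bash
python3 - <<'E'
from h import *
for n in('top','scene'):
    d=np.load(n+'.npz');W=d['W'];im=d['im'].astype(int)
    x,y,z=W[...,0],W[...,1],W[...,2]
    reg=lambda a,b,c,e:(x>a)&(x<b)&(y>c)&(y<e)
    pl=reg(.3,.75,-.15,.2)
    m=pl&(im.min(-1)>140)&(z<.03); r=cv2.minAreaRect(W[m][:,:2].astype(np.float32)*1000);print(n,'plate',r,np.median(z[m]))
    for name,zl,zh,mask in(('flat',.029,.042,pl),('round',.046,.06,pl)):
        mm=(mask&(z>zl)&(z<zh)).astype(np.uint8)
        k,l,s,cen=cv2.connectedComponentsWithStats(mm)
        for i in range(1,k):
            if s[i,4]>12:
                q=W[l==i];print(name,s[i],q.mean(0).round(4),cv2.minAreaRect(q[:,:2].astype(np.float32)*1000))
    m=reg(.2,.75,.15,.5)&(z>.068)&(z<.082);print('bin rim',cv2.minAreaRect(W[m][:,:2].astype(np.float32)*1000))
    h=reg(.25,.7,-.5,-.2)
    m=h&(z>.004)&(z<.012);print('base',cv2.minAreaRect(W[m][:,:2].astype(np.float32)*1000))
    for lo in np.arange(.03,.2,.015):
        q=W[h&(z>lo)&(z<lo+.015)]
        if len(q):print(round(lo,3),len(q),q.mean(0).round(4),q.std(0).round(4), im[h&(z>lo)&(z<lo+.015)].mean().round())
E
```

```text
top plate ((598.5943603515625, 16.943771362304688), (223.73460388183594, 306.3225402832031), 87.33085632324219) 0.01278737302821753
flat [291 146  33  15 156] [ 0.7351 -0.0378  0.0319] ((739.1920776367188, -43.48716735839844), (23.430540084838867, 92.39192199707031), 24.828474044799805)
flat [231 158  15   9  22] [0.698  0.1389 0.0367] ((699.0397338867188, 138.11968994140625), (9.80079460144043, 42.23142623901367), 28.744564056396484)
flat [253 219  22  25 258] [0.5159 0.0698 0.0348] ((515.6051635742188, 70.28794860839844), (30.131263732910156, 59.53123092651367), 51.69751739501953)
round [226 153  20  12  35] [0.7002 0.141  0.0533] ((703.224365234375, 141.9678192138672), (19.745431900024414, 53.84646224975586), 22.695131301879883)
round [298 225  12  13 115] [ 0.5132 -0.0334  0.0527] ((513.4808959960938, -34.357181549072266), (28.468894958496094, 30.512035369873047), 89.25732421875)
bin rim ((539.5983276367188, 296.6911315917969), (197.50645446777344, 382.30499267578125), 74.18160247802734)
base ((475.64862060546875, -349.9369812011719), (447.4823913574219, 299.76025390625), 0.02759
[... 1914 characters left out ...]
875), (428.0144958496094, 274.19879150390625), 3.5641207695007324)
0.03 2 [ 0.4362 -0.2733  0.0442] [0.0026 0.0003 0.0004] 122.0
0.045 6 [ 0.4208 -0.2793  0.0572] [0.0044 0.01   0.0031] 133.0
0.06 21 [ 0.4329 -0.2857  0.0682] [0.0184 0.0098 0.005 ] 141.0
0.075 41 [ 0.4617 -0.2834  0.0831] [0.019  0.0107 0.0044] 143.0
0.09 115 [ 0.4629 -0.2919  0.0972] [0.0059 0.0115 0.004 ] 148.0
0.105 25 [ 0.4824 -0.2933  0.1135] [0.0049 0.0075 0.0047] 202.0
0.12 28 [ 0.5132 -0.2989  0.1284] [0.0311 0.0098 0.0039] 177.0
0.135 135 [ 0.5655 -0.307   0.1445] [0.0236 0.0088 0.0042] 72.0
0.15 234 [ 0.5625 -0.3062  0.1578] [0.0112 0.0088 0.0043] 54.0
0.165 210 [ 0.5509 -0.3045  0.1709] [0.0067 0.0082 0.0034] 55.0
```

```bash
python3 - <<'E'
from h import *
c=cam('top');T=c['pose']
def ray(u,v,z):
    d=T[:3,:3]@np.array([(u/1.4-c['cx'])/c['f'],(v/1.4-c['cy'])/c['f'],1]);return (T[:3,3]+d*(z-T[2,3])/d[2])[:2]
for nm,z,ps in(('plate',.012,[(340,288),(454,291),(452,364),(336,360)]),('bin',.075,[(188,307),(281,314),(271,409),(176,401)]),('base',.008,[(542,319),(586,322),(580,390),(534,385)])):
    P=np.array([ray(*p,z) for p in ps]);print(nm,P.round(3).tolist(),P.mean(0).round(4), np.degrees(np.arctan2(*(P[0]+P[1]-P[2]-P[3])[::-1])))
d=np.load('top.npz');W=d['W'];x,y,z=np.moveaxis(W,-1,0);im=d['im']
b=(x>.37)&(x<.63)&(y>-.38)&(y<-.22)
m=b&(z>.004)&(z<.014);print(m.sum(),cv2.minAreaRect(W[m][:,:2].astype(np.float32)*1000))
m=(x>.4)&(x<.62)&(y>.02)&(y<.12)
# lamp body points: above mouth
m=b&(z>.06);q=W[m];cc=q.mean(0);l=np.linalg.svd(q-cc)[2][0];print(cc,l,np.degrees(np.arctan2(l[1],l[0])))
cv2.imwrite('pics/c2.png',cv2.resize(im[190:290,220:440,::-1],None,fx=3.6,fy=3.6,interpolation=cv2.INTER_CUBIC))
E
```

```text
plate [[0.587, 0.127], [0.582, -0.093], [0.442, -0.087], [0.449, 0.132]] [0.5148 0.0199] -2.136976829777123
bin [[0.539, 0.397], [0.527, 0.228], [0.357, 0.24], [0.37, 0.408]] [0.4481 0.3183] -3.75938545636853
base [[0.529, -0.261], [0.523, -0.346], [0.394, -0.328], [0.403, -0.242]] [ 0.4621 -0.2944] -8.395387631944493
1246 ((499.8441162109375, -299.0078125), (157.80870056152344, 257.32757568359375), 89.48389434814453)
[ 0.49371878 -0.29381477  0.12147218] [-0.78136332  0.11728674 -0.6129561 ] 171.46333677982605
```

View pics/c2.png

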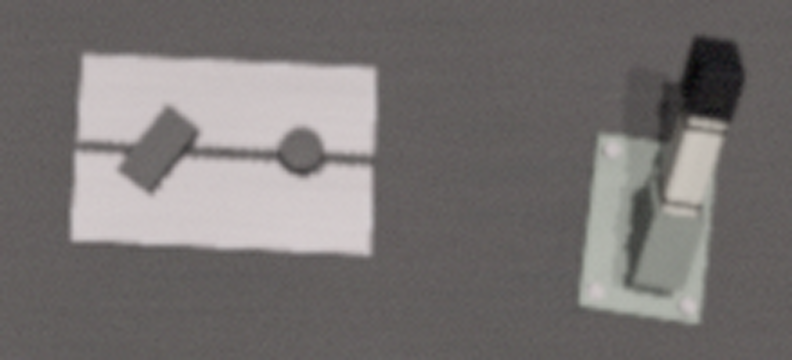

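The crop shows the flat bar at (160,149) across the seam, the round bar at (301,151), and the plate centre near (225,155). The lamp leans about −8° from +x. Next I'll move above the flat bar.

```bash
cat > d.py <<'E'
# usage: d.py x y z yawdeg_of_tool_y : prints shift in cm and spin
import sys; from h import *
p,M,o=tool(); t=np.array([float(a) for a in sys.argv[1:4]])
s=0
if len(sys.argv)>4:
    a=np.degrees(np.arctan2(M[1,1],M[0,1])); d=(a-float(sys.argv[4])+180)%360-180; s=np.radians(d)
print('shift cm',(M.T@(t-p)*100).round(2),'spin',round(s,3),'| t',round(o['t'],2),'p',p.round(4),'q',np.round(o['q'],2),'w',o['gripper_width'],'g',o['grasp_force'])
E
python3 -m jog '[[10,-11,0,-0.1],[50.7,-55.4,0,-2.1],[50.7,-55.4,0,-2.1],[50.7,-55.4,0,-2.1],[50.7,-55.4,0,-2.1],[50.7,-55.4,0,-2.1],[50.7,-55.4,0,-2.1],[50.7,-55.4,0,-2.1],[50.7,-55.4,0,-2.1],[50.7,-55.4,0,-2.1],[50.7,-55.4,0,-2.1],[50.7,-55.4,0,-2.1],[50.7,-55.4,0,-2.1],[50.7,-55.4,0,-2.1],[50.7,-55.4,0,-2.1],[50.7,-55.4,0,-2.1],[50.7,-55.4,0,-2.1],[50.7,-55.4,0,-2.1],[50.7,-55.4,0,-2.1],[50.7,-55.4,0,-2.1]]' -1 40
python3 d.py .517 .071 .016 51.7
```

```text
t: 1.82
eef_pos: [0.5166, 0.0736, 0.2312]
tool_rot: [-0.0, 0.327, 0.945, 0.001]
contact_force: [0.2, -0.9, -1.1]
gripper_width: 0.999
grasp_force: 0.0
shift cm [-0.22 -0.2  21.52] spin 0.002 | t 1.82 p [0.5166 0.0736 0.2312] q [ 0.33  0.3  -0.71  1.88  0.23  1.04  0.44] w 0.998511595634303 g 0.0
```

```bash
python3 -m jog '[[0,0,6,0],[0,0,12,0],[0,0,17,0],[0,0,20,0],[0,0,21.4,0],[0,0,21.4,0],[0,0,21.4,0],[0,0,21.4,0]]' -1 40; python3 d.py .517 .071 .017 51.7
python3 -m jog '[[0,0,0,0],[0,0,0,0],[0,0,0,0],[0,0,0,0],[0,0,0,0],[0,0,0,0],[0,0,0,0],[0,0,0,0],[0,0,-0.3,0],[0,0,-2,0],[0,0,-5,0],[0,0,-9,0],[0,0,-13,0],[0,0,-13,0]]' 1 60; python3 d.py .448 .345 .14
```

```text
t: 2.48
eef_pos: [0.5173, 0.0698, 0.0186]
tool_rot: [0.001, 0.33, 0.944, 0.0]
contact_force: [0.6, -0.1, 1.0]
gripper_width: 1.001
grasp_force: 0.0
shift cm [0.09 0.07 0.16] spin -0.004 | t 2.48 p [0.5173 0.0698 0.0186] q [ 0.18  0.6  -0.54  2.04  0.51  0.64  0.19] w 1.0009858435226817 g 0.0
t: 3.65
eef_pos: [0.5204, 0.0721, 0.1542]
tool_rot: [0.005, 0.329, 0.944, 0.003]
contact_force: [1.6, 0.6, -2.2]
gripper_width: 0.333
grasp_force: 60.0
shift cm [22.66 16.85  1.39] spin 0 | t 3.65 p [0.5204 0.0721 0.1542] q [ 0.3   0.4  -0.68  1.96  0.33  0.88  0.35] w 0.3327370197572855 g 59.97020244598389
```

```bash
python3 -m jog '[[3,2.2,0,0],[21.7,15.7,0,0],[21.7,15.7,0,0],[21.7,15.7,0,0],[21.7,15.7,0,0],[21.7,15.7,0,0],[21.7,15.7,0,0],[21.7,15.7,0,0],[21.7,15.7,0,0],[21.7,15.7,0,0],[21.7,15.7,3,0],[21.7,15.7,6,0],[21.7,15.7,9,0],[21.7,15.7,10.8,0],[21.7,15.7,10.8,0],[21.7,15.7,10.8,0]]'; python3 d.py .448 .33 .035
python3 -m jog '[[0,0,0,0],[0,0,0,0],[0,0,0,0],[0,0,0,0],[0,0,-1,0],[0,0,-5,0],[0,0,-9,0],[0,0,-11,0],[0,0,-11,0]]' -1; python3 d.py .515 -.034 .14 90
```

```text
t: 4.98
eef_pos: [0.4445, 0.3263, 0.0386]
tool_rot: [-0.0, 0.331, 0.944, -0.001]
contact_force: [-0.5, 0.4, -2.0]
gripper_width: 0.331
grasp_force: 60.0
shift cm [-0.04  0.5   0.36] spin 0 | t 4.98 p [0.4445 0.3263 0.0386] q [-0.27  0.62 -0.62  1.96  0.53  0.73 -0.31] w 0.3306452204033584 g 59.97635006904602
t: 5.73
eef_pos: [0.4465, 0.3311, 0.1554]
tool_rot: [0.003, 0.33, 0.944, 0.004]
contact_force: [1.7, 0.7, -0.1]
gripper_width: 1.0
grasp_force: 0.0
shift cm [-28.07 -24.34   1.39] spin -0.672 | t 5.73 p [0.4465 0.3311 0.1554] q [-0.18  0.46 -0.72  1.89  0.38  0.93 -0.19] w 1.0004446500847646 g 0.0
```

```bash
python3 -m jog '[[-4,-3.5,0,0],[-27.9,-23.9,0,0],[-27.9,-23.9,0,0],[-27.9,-23.9,0,0],[-27.9,-23.9,0,0],[-27.9,-23.9,0,0],[-27.9,-23.9,0,0],[-27.9,-23.9,0,0],[-27.9,-23.9,0,0],[-27.9,-23.9,0,0],[-27.9,-23.9,0,0],[-27.9,-23.9,0,0],[-27.9,-23.9,3,0],[-27.9,-23.9,6,0],[-27.9,-23.9,9,0],[-27.9,-23.9,12,0],[-27.9,-23.9,12.7,0],[-27.9,-23.9,12.7,0],[-27.9,-23.9,12.7,0]]'; python3 d.py .515 -.034 .022
python3 -m jog '[[0,0,0,0],[0,0,0,0],[0,0,0,0],[0,0,0,0],[0,0,0,0],[0,0,0,0],[0,0,0,0],[0,0,0,0],[0,0,-0.3,0],[0,0,-2,0],[0,0,-5,0],[0,0,-9,0],[0,0,-13,0],[0,0,-13,0],[0,0,-13,0]]' 1 60; python3 d.py .445 .295 .15
```

```text
t: 7.32
eef_pos: [0.5144, -0.0309, 0.0232]
tool_rot: [0.0, 0.329, 0.944, 0.0]
contact_force: [-0.5, -0.5, 1.1]
gripper_width: 0.999
grasp_force: 0.0
shift cm [-0.24 -0.21  0.12] spin 0 | t 7.32 p [ 0.5144 -0.0309  0.0232] q [ 0.37  0.58 -0.54  2.05  0.49  0.63  0.4 ] w 0.9989224193091331 g 0.0
t: 8.57
eef_pos: [0.5154, -0.0326, 0.1544]
tool_rot: [0.002, 0.33, 0.944, 0.0]
contact_force: [0.8, -0.8, -3.0]
gripper_width: 0.356
grasp_force: 59.7
shift cm [25.91 21.24  0.38] spin 0 | t 8.57 p [ 0.5154 -0.0326  0.1544] q [ 0.49  0.39 -0.67  1.97  0.31  0.88  0.56] w 0.35602405446557756 g 59.675835371017456
```

```bash
python3 -m jog '[[3,2.2,0,0],[26.7,19.3,0,0],[26.7,19.3,0,0],[26.7,19.3,0,0],[26.7,19.3,0,0],[26.7,19.3,0,0],[26.7,19.3,0,0],[26.7,19.3,0,0],[26.7,19.3,0,0],[26.7,19.3,0,0],[26.7,19.3,0,0],[26.7,19.3,3,0],[26.7,19.3,6,0],[26.7,19.3,9,0],[26.7,19.3,10.5,0],[26.7,19.3,10.5,0],[26.7,19.3,10.5,0]]'; python3 d.py .425 .283 .045
python3 -m jog '[[0,0,0,0],[0,0,0,0],[0,0,0,0],[0,0,0,0],[0,0,-1,0],[0,0,-5,0],[0,0,-9,0],[0,0,-13,0],[0,0,-15,0],[0,0,-15,0]]' -0.2; python3 - <<'E'
from h import *
for n in('top','scene'):
    c=cam(n); np.savez(n+'.npz',W=pts(c),im=c['pixels'])
    a=c['pixels'][190:310,110:440] if n=='top' else c['pixels'][60:320,80:420]
    cv2.imwrite(f'pics/{n}3.png',cv2.resize(a[:,:,::-1],None,fx=2.3,fy=2.3))
E
python3 d.py .5 -.3 .2 81.5
```

```text
t: 9.98
eef_pos: [0.425, 0.2827, 0.0463]
tool_rot: [-0.001, 0.331, 0.944, -0.001]
contact_force: [-0.9, 0.2, -1.7]
gripper_width: 0.355
grasp_force: 60.0
shift cm [0.02 0.02 0.13] spin 0 | t 9.98 p [0.425  0.2827 0.0463] q [-0.19  0.56 -0.65  2.05  0.52  0.7  -0.28] w 0.3548009146876925 g 59.96916711330414
t: 10.82
eef_pos: [0.4272, 0.2874, 0.2034]
tool_rot: [0.003, 0.329, 0.944, 0.004]
contact_force: [1.3, -0.0, 0.2]
gripper_width: 0.598
grasp_force: 0.0
shift cm [-42.25 -41.15  -0.15] spin -0.524 | t 10.92 p [0.4255 0.285  0.1987] q [-0.05  0.35 -0.79  1.94  0.3   0.98 -0.09] w 0.5998623022051909 g 0.0
```

View pics/scene3.png

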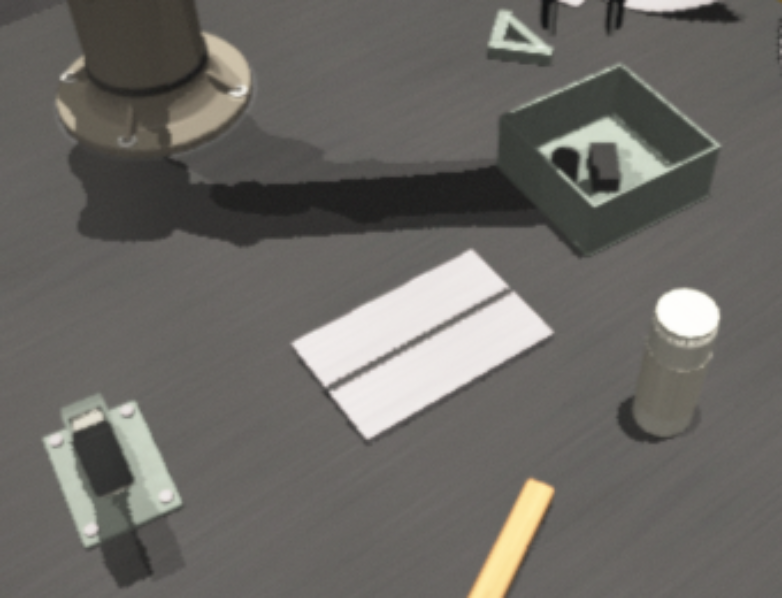

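Both offcuts are in the bin, at about (565,163) and (604,165) in the crop. The plate is clear. The next step is to refine the lamp pose.

```bash
python3 - <<'E'
from h import *
a=np.radians(-8.4);H=np.array([np.cos(a),np.sin(a)]);L=np.array([-H[1],H[0]]);F=np.array([.4323,-.2896])
for n in('top','scene'):
    d=np.load(n+'.npz');W=d['W'];im=d['im'].mean(-1)
    u=(W[...,:2]-F)@H;l=(W[...,:2]-F)@L;v=W[...,2]-.045
    X=(u+v)*.7071;Z=(v-u)*.7071
    for x0 in np.arange(.065,.175,.01):
        m=(X>x0)&(X<x0+.01)&(abs(l)<.03)&(abs(Z)<.03)
        mt=m&(Z>.005)
        if m.sum()>5:print(n,round(x0,3),m.sum(),'lat 5/95',np.percentile(l[mt],[5,50,95]).round(4) if mt.sum()>3 else '','Z top',np.percentile(Z[m],[50,90]).round(4),'col',im[m].mean().round())
    m=(abs(l)<.02)&(abs(Z)<.02)&(X<.2)&(X>.1);print('X max',np.percentile(X[m],[95,99]))
E
```

```text
top 0.065 44 lat 5/95 [-0.0085  0.0042  0.0142] Z top [0.0153 0.0179] col 141.0
top 0.075 43 lat 5/95 [-0.0091  0.0034  0.0138] Z top [0.0143 0.0181] col 171.0
top 0.085 45 lat 5/95 [-0.0075  0.0061  0.0149] Z top [0.0147 0.0185] col 167.0
top 0.095 49 lat 5/95 [-0.0085  0.0033  0.0145] Z top [0.0142 0.017 ] col 168.0
top 0.105 44 lat 5/95 [-0.0087  0.0027  0.014 ] Z top [0.0132 0.0165] col 166.0
top 0.115 46 lat 5/95 [-0.0104  0.0038  0.0138] Z top [0.0133 0.0161] col 167.0
top 0.125 52 lat 5/95 [-0.0105  0.0019  0.015 ] Z top [0.0132 0.0167] col 129.0
top 0.135 50 lat 5/95 [-0.011   0.0026  0.0152] Z top [0.0137 0.0153] col 74.0
top 0.145 59 lat 5/95 [-0.0099  0.0055  0.0155] Z top [0.0132 0.0165] col 32.0
top 0.155 65 lat 5/95 [-0.011   0.0036  0.0149] Z top [0.0128 0.0176] col 31.0
top 0.165 125 lat 5/95 [-0.0113  0.0021  0.0154] Z top [0.0024 0.0146] col 33.0
X max [0.17563225 0.17685397]
scene 0.065 12 lat 5/95 [-0.0083  0.0054  0.0152] Z top [0.0135 0.0139] col 178.0
scene 0.075 13 lat 5/95 [-0.0066  0.0023  0.0143] Z top [0.0129 0.0133] col 207.0
scene 0.085 8 lat 5/95 [-0.0049  0.0081  0.014 ] Z top [0.0127 0.013 ] col 212.0
scene 0.095 14 lat 5/95 [-0.0086  0.003   0.0144] Z top [0.0124 0.0127] col 205.0
scene 0.105 9 lat 5/95 [-0.0086 -0.0011  0.0077] Z top [0.0123 0.0127] col 201.0
scene 0.115 13 lat 5/95 [-0.0064  0.0038  0.0137] Z top [0.0119 0.0124] col 167.0
scene 0.125 8 lat 5/95 [-0.0084  0.0035  0.0118] Z top [0.0117 0.0119] col 106.0
scene 0.135 6 lat 5/95 [-0.007   0.0094  0.0163] Z top [0.0121 0.0124] col 74.0
scene 0.145 11 lat 5/95 [-0.0092  0.0012  0.0143] Z top [0.0119 0.0138] col 64.0
scene 0.155 25 lat 5/95 [-0.0101  0.0028  0.0143] Z top [0.0116 0.0134] col 57.0
scene 0.165 235 lat 5/95 [-0.0112  0.0021  0.0164] Z top [-0.0121  0.009 ] col 57.0
X max [0.1774715  0.17844602]
```

```bash
python3 -m jog '[[-5,-5,-2,-0.05],[-42.6,-40.4,-3,-0.522],[-42.6,-40.4,-3,-0.522],[-42.6,-40.4,-3,-0.522],[-42.6,-40.4,-3,-0.522],[-42.6,-40.4,-3,-0.522],[-42.6,-40.4,-3,-0.522],[-42.6,-40.4,-3,-0.522],[-42.6,-40.4,-3,-0.522],[-42.6,-40.4,-3,-0.522],[-42.6,-40.4,-3,-0.522],[-42.6,-40.4,-3,-0.522],[-42.6,-40.4,-3,-0.522],[-42.6,-40.4,-3,-0.522],[-42.6,-40.4,-3,-0.522],[-42.6,-40.4,-3,-0.522],[-42.6,-40.4,-3,-0.522],[-42.6,-40.4,-3,-0.522],[-42.6,-40.4,-3,-0.522]]' -0.6 40; python3 d.py .5089 -.2981 .111 81.6
```

```text
t: 12.5
eef_pos: [0.507, -0.2943, 0.2266]
tool_rot: [-0.001, 0.073, 0.997, 0.001]
contact_force: [0.8, 0.2, 0.3]
gripper_width: 0.8
grasp_force: 0.0
shift cm [-0.26 -0.36 11.56] spin -0.0 | t 12.5 p [ 0.507  -0.2943  0.2266] q [ 0.91  0.41 -0.64  1.74  0.27  1.08  1.61] w 0.7997246814202553 g 0.0
```

```bash
python3 -m jog '[[0,0,0,0],[0,0,0,0],[0,0,2,0],[0,0,4,0],[0,0,4,0],[0,0,4,0]]'; python3 d.py .5089 -.2981 .111 81.6
```

```text
t: 13.0
eef_pos: [0.5065, -0.2957, 0.1868]
tool_rot: [-0.001, 0.074, 0.997, 0.0]
contact_force: [0.3, 0.0, 1.0]
gripper_width: 0.799
grasp_force: 0.0
shift cm [-0.28 -0.21  7.58] spin -0.002 | t 13.0 p [ 0.5065 -0.2957  0.1868] q [ 0.9   0.45 -0.62  1.78  0.3   1.01  1.58] w 0.7994773671117562 g 0.0
```

```bash
python3 -m jog '[[-0.2,-0.15,0,0],[-0.25,-0.2,2.5,0],[-0.25,-0.2,5,0],[-0.25,-0.2,7,0],[-0.25,-0.2,7.5,0],[-0.25,-0.2,7.5,0],[-0.25,-0.2,7.5,0]]'; python3 d.py .5089 -.2981 .111 81.6
python3 -m jog '[[0,0,0,0],[0,0,0,0],[0,0,0,0],[0,0,0,0],[0,0,0,0],[0,0,0,0],[0,0,0,0],[0,0,0,0]]' 1 60; python3 - <<'E'
from h import *
c=cam('scene'); print(tool()[0])
cv2.imwrite('pics/g4.png',cv2.resize(c['pixels'][180:340,60:260,::-1],None,fx=3.5,fy=3.5))
E
```

```text
t: 13.58
eef_pos: [0.5103, -0.2991, 0.1138]
tool_rot: [0.001, 0.075, 0.997, -0.0]
contact_force: [0.7, 1.2, 0.8]
gripper_width: 0.802
grasp_force: 0.0
shift cm [0.16 0.08 0.28] spin -0.003 | t 13.58 p [ 0.5103 -0.2991  0.1138] q [ 0.86  0.54 -0.58  1.83  0.38  0.88  1.53] w 0.8019990240258823 g 0.0
t: 14.25
eef_pos: [0.51, -0.2994, 0.1135]
tool_rot: [0.001, 0.075, 0.997, -0.001]
contact_force: [-0.4, -0.4, 6.2]
gripper_width: 0.296
grasp_force: 58.6
[ 0.50999864 -0.2993885   0.11351929]
```

View pics/g4.png

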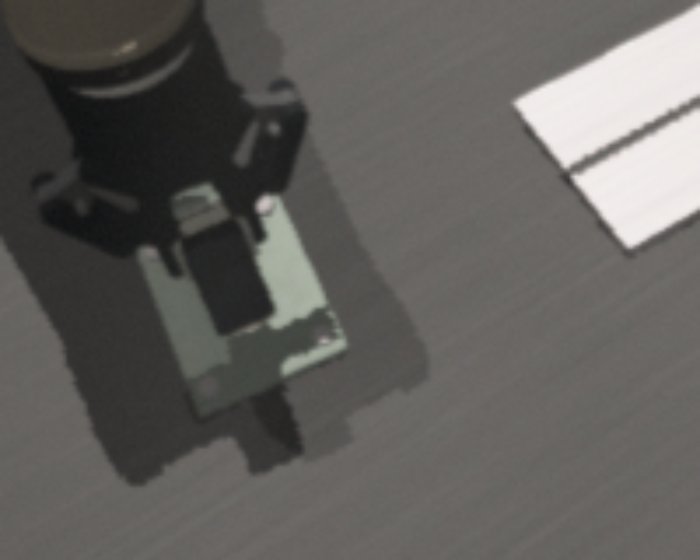

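The lamp is gripped on the stick, with its head at about (228,280) in the crop. Now I'll draw it out along its axis.

```bash
python3 -m jog '[[-0.2,0,-0.2,0],[-0.7,0,-0.7,0],[-1.3,0,-1.3,0],[-1.9,0,-1.9,0],[-2.5,0,-2.5,0],[-3.1,0,-3.1,0],[-3.7,0,-3.7,0],[-4.3,0,-4.3,0],[-4.9,0,-4.9,0],[-5.5,0,-5.5,0],[-6,0,-6,0],[-6,0,-7,0],[-6,0,-8,0],[-6,0,-8,0],[-6,0,-8,0]]' 1 60; python3 - <<'E'
from h import *
c=cam('scene');t=cam('top');p,M,o=tool(); print(p,o['contact_force'],o['gripper_width'],M.round(3).tolist())
a=c['pixels'][120:340,60:280];b=t['pixels'][150:280,350:480]
cv2.imwrite('pics/g5.png',np.hstack([cv2.resize(a,(400,400)),cv2.resize(b,(400,400))])[:,:,::-1])
for n,k in(('scene',c),('top',t)):
    W=pts(k);np.savez(n+'.npz',W=W,im=k['pixels'])
E
```

```text
t: 15.55
eef_pos: [0.5688, -0.308, 0.1933]
tool_rot: [0.001, 0.075, 0.997, -0.0]
contact_force: [-0.1, -1.0, -2.8]
gripper_width: 0.296
grasp_force: 59.3
[ 0.56802419 -0.30782995  0.19206495] [-0.39877752 -0.18514159 -2.81032947] 0.2945843464038777 [[-0.989, 0.149, -0.001], [0.149, 0.989, -0.0], [0.001, -0.0, -1.0]]
```

View pics/g5.png

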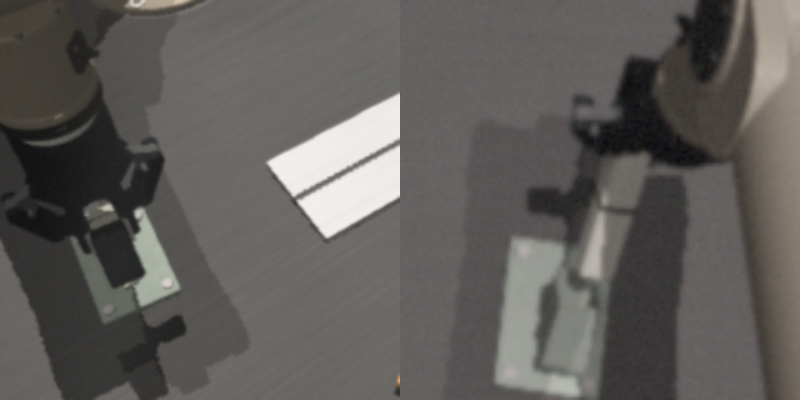

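The left half shows the lamp held free of the pocket, still at about 45°. In the right half the pale stick's tail end at (592,275) is beyond the mouth. I'll move back over the mouth's lip and press the tail on it so the lamp pivots towards level.

```bash
cat > lamp.py <<'E'
from h import *
import sys
c=cam('scene');W=pts(c);p,M,o=tool();im=c['pixels'].mean(-1)
H=-M[:2,0];L=M[:2,1]
u=(W[...,:2]-p[:2])@H;l=(W[...,:2]-p[:2])@L;v=W[...,2]-p[2]
# head front face: plane fit of points ahead of fingers
m=(u>.018)&(u<.1)&(abs(l)<.011)&(v>-.06)&(v<.09)
P=np.stack([u[m],v[m]],1)
print('n',m.sum(),'t',o['t'],'p',p.round(4),'f',np.round(o['contact_force'],1),'g',o['grasp_force'])
# two-line fit: top and front faces perpendicular -> scan pitch for tight box
best=[]
for a in np.radians(np.arange(-20,60,.5)):
    X=P[:,0]*np.cos(a)+P[:,1]*np.sin(a);Z=-P[:,0]*np.sin(a)+P[:,1]*np.cos(a)
    x1=np.percentile(X,97);z1=np.percentile(Z,97)
    best.append((np.mean(np.minimum(np.minimum(abs(X-x1+.001),abs(Z-z1+.001)),.006)),np.degrees(a),x1*1e3,z1*1e3))
for b in sorted(best)[:4]:print(np.round(b,4))
i=(slice(100,350),slice(50,350))
cv2.imwrite(sys.argv[1],cv2.resize(c['pixels'][i][:,:,::-1],None,fx=2.4,fy=2.4))
E
python3 -m jog '[[1,0,0,0],[2.5,0,0,0],[4,0,0,0],[5,0,0,0],[5,0,0,0],[5,0,1,0],[5,0,2,0],[5,0,3,0],[5,0,3.8,0],[5,0,4.5,0],[5,0,5.2,0],[5,0,5.8,0],[5,0,6.3,0],[5,0,6.3,0]]' 1 40; python3 lamp.py pics/g6.png
```

```text
t: 16.82
eef_pos: [0.521, -0.3002, 0.1289]
tool_rot: [0.001, 0.074, 0.997, 0.0]
contact_force: [1.4, 0.3, 4.6]
gripper_width: 0.299
grasp_force: 52.0
n 450 t 16.8667 p [ 0.5209 -0.3003  0.129 ] f [ 1.3 -0.8  2.6] g 51.8654156033881
[1.40000e-03 2.20000e+01 6.63514e+01 3.04464e+01]
[1.40000e-03 2.25000e+01 6.64067e+01 3.00386e+01]
[1.40000e-03 2.30000e+01 6.64889e+01 2.96285e+01]
[1.40000e-03 2.15000e+01 6.63653e+01 3.08518e+01]
```

View pics/g6.png

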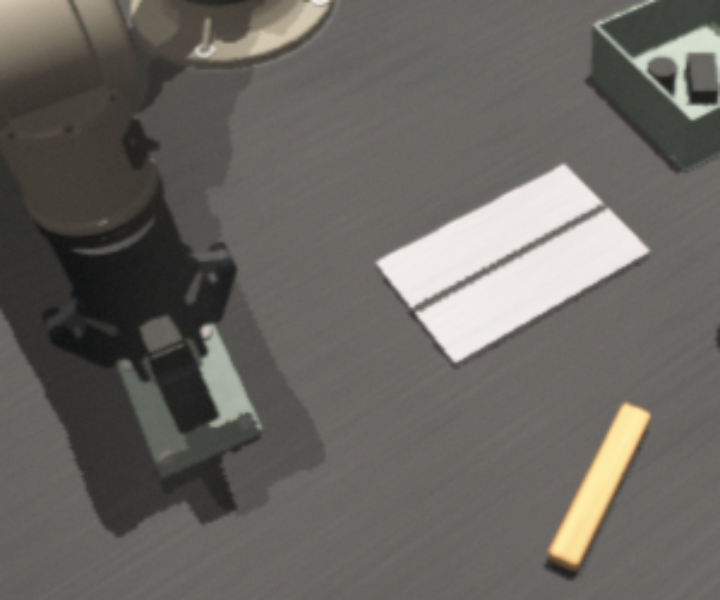

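The pivot is working: the lamp is now about 22° up, with its head at (183,390). I'll continue lowering.

```bash
python3 -m jog '[[0,0,0.5,0],[0,0,1,0],[0,0,1.5,0],[0,0,1.9,0],[0,0,2.2,0],[0,0,2.2,0],[0,0,2.2,0]]'; python3 lamp.py pics/g7.png
```

```text
t: 17.45
eef_pos: [0.5231, -0.3006, 0.1085]
tool_rot: [0.003, 0.074, 0.997, -0.0]
contact_force: [4.3, -1.2, 6.5]
gripper_width: 0.299
grasp_force: 51.3
n 437 t 17.5 p [ 0.5231 -0.3006  0.1085] f [ 4.6 -0.9  7.4] g 51.3040816783905
[1.20000e-03 6.00000e+00 6.12091e+01 3.39421e+01]
[1.20000e-03 7.50000e+00 6.14753e+01 3.28939e+01]
[1.20000e-03 6.50000e+00 6.13224e+01 3.36128e+01]
[1.20000e-03 7.00000e+00 6.13883e+01 3.32720e+01]
```

```bash
python3 -m jog '[[0,0,0.4,0],[0,0,0.8,0],[0,0,0.8,0],[0,0,0.8,0]]'; python3 lamp.py pics/g8.png; python3 -m jog '[[0,0,0,0],[0,0,0,0],[0,0,-1,0],[0,0,-3,0],[0,0,-6,0],[0,0,-9,0],[0,0,-9,0],[0,0,-9,0],[0,0,-9,0]]' 1 120;  python3 lamp.py pics/g8b.png
```

```text
t: 17.83
eef_pos: [0.5238, -0.3006, 0.1008]
tool_rot: [0.004, 0.074, 0.997, -0.0]
contact_force: [7.3, -1.0, 7.6]
gripper_width: 0.298
grasp_force: 51.9
n 429 t 17.8833 p [ 0.5237 -0.3006  0.1008] f [ 6.7 -0.7  7.7] g 51.87187314033508
[1.60000e-03 0.00000e+00 5.93570e+01 3.47232e+01]
[1.60000e-03 5.00000e-01 5.94716e+01 3.44078e+01]
[1.60000e-03 1.00000e+00 5.96551e+01 3.40531e+01]
[1.60000e-03 1.50000e+00 5.98086e+01 3.36977e+01]
t: 18.63
eef_pos: [0.5183, -0.3, 0.1879]
tool_rot: [-0.001, 0.075, 0.997, 0.0]
contact_force: [0.4, 0.4, -2.5]
gripper_width: 0.284
grasp_force: 117.9
n 514 t 18.6833 p [ 0.5179 -0.3     0.1873] f [-1.  -0.5 -2.8] g 117.85157203674316
[2.30000e-03 1.50000e+00 5.98264e+01 3.56055e+01]
[2.30000e-03 1.00000e+00 5.96936e+01 3.59629e+01]
[2.30000e-03 5.00000e-01 5.95456e+01 3.63176e+01]
[2.30000e-03 2.00000e+00 5.99811e+01 3.52453e+01]
```

```bash
python3 -m jog '[[0.3,1,0,0],[0.9,3,0,0],[1.5,5.2,0,0],[2.1,7.5,0,0],[2.8,10,0,0],[3.5,12.5,0,0],[4.3,15,0,0],[5,17.5,0,0],[5.7,20,0,0],[6.4,22.5,0,0],[7.1,25,0,0],[7.8,27.3,0,0],[8.3,29.2,0,0],[8.7,30.6,0,0],[9,31.4,0,0],[9,31.6,1,0],[9,31.6,2.5,0],[9,31.6,4,0],[9,31.6,5.3,0],[9,31.6,6,0]]'; python3 -m jog '[[0,0,0,0],[0,0,0,0],[0,0,0,0],[0,0,0,0]]'; python3 lamp.py pics/g9.png; cat > fin.py <<'E'
from h import *
p,M,o=tool();H=-M[:2,0];L=M[:2,1];T=[]
for n in('scene','top'):
    c=cam(n);W=pts(c);u=(W[...,:2]-p[:2])@H;l=(W[...,:2]-p[:2])@L;v=W[...,2]-p[2]
    dark=c['pixels'].mean(-1)<110
    m=(u>.024)&(u<.055)&(abs(l)<.012)&(v>.02)&(v<.06)
    q=np.stack([u[m],l[m],v[m]],1)
    if m.sum()>10:
        A=np.c_[q[:,:2],np.ones(len(q))]
        for _ in range(3):
            k=np.linalg.lstsq(A,q[:,2],rcond=None)[0];r=abs(A@k-q[:,2]);g=r<.003;A=A[g];q=q[g]
        print(n,'top plane n',len(q),'pitch',np.degrees(k[0]).round(2),'roll',np.degrees(k[1]).round(2),'v at u=.04',(k[2]+.04*k[0]).round(4))
    m=(u>.045)&(u<.075)&(abs(l)<.03)&(v>-.012)&(v<.033)
    q=np.stack([u[m],l[m],v[m]],1)
    f=q[(abs(q[:,1])<.01)&(abs(q[:,0]-np.median(q[:,0]))<.006)]
    if len(f)>10: print(n,'front n',len(f),'u',np.median(f[:,0]).round(4),'tilt',np.degrees(-np.polyfit(f[:,2],f[:,0],1)[0]).round(2),'yaw',np.degrees(-np.polyfit(f[:,1],f[:,0],1)[0]).round(2))
    m=(u>.03)&(u<.065)&(abs(l)<.03)&(v>.0)&(v<.05);print(n,'lat',np.percentile(l[m],[2,98]).round(4))
    cv2.imwrite('pics/f_%s_%d.png'%(n,o['t']*10),cv2.resize(c['pixels'][60:300,130:430,::-1],None,fx=2.4,fy=2.4))
print(p.round(4),H.round(3),o['t'],o['grasp_force'])
E
python3 fin.py; ls pics
```

```text
t: 20.35
eef_pos: [0.4758, 0.0243, 0.1267]
tool_rot: [-0.002, 0.075, 0.997, -0.0]
contact_force: [-0.7, 0.7, -2.7]
gripper_width: 0.286
grasp_force: 118.0
t: 20.68
eef_pos: [0.4779, 0.0255, 0.1299]
tool_rot: [0.001, 0.075, 0.997, 0.0]
contact_force: [-0.1, -0.6, -2.3]
gripper_width: 0.283
grasp_force: 118.0
n 304 t 20.7333 p [0.4779 0.0255 0.13  ] f [ 0.3  0.3 -2.4] g 117.96177506446838
[1.80000e-03 5.00000e-01 5.98133e+01 3.43472e+01]
[1.80000e-03 1.00000e+00 5.98861e+01 3.40086e+01]
[1.80000e-03 1.50000e+00 5.99575e+01 3.36674e+01]
[1.80000e-03 0.00000e+00 5.97496e+01 3.46832e+01]
scene top plane n 127 pitch 0.12 roll 0.31 v at u=.04 0.0314
scene front n 149 u 0.0578 tilt 3.05 yaw 0.5
scene lat [-0.0136  0.0148]
c2.png
f_scene_207.png
g4.png
g5.png
g6.png
g7.png
g8.png
g8b.png
g9.png
scene1.png
scene3.png
top1.png
top3.png
  return _methods._mean(a, axis=axis, dtype=dtype,
  ret = ret.dtype.type(ret / rcount)
Traceback (most recent call last):
  File "fin.py", line 17, in <module>
    m=(u>.03)&(u<.065)&(abs(l)<.03)&(v>.0)&(v<.05);print(n,'lat',np.percentile(l[m],[2,98]).round(4))
                                                                 ~~~~~~~~~~~~~^^^^^^^^^^^^^
IndexError: index -1 is out of bounds for axis 0 with size 0
```

View pics/f_scene_207.png

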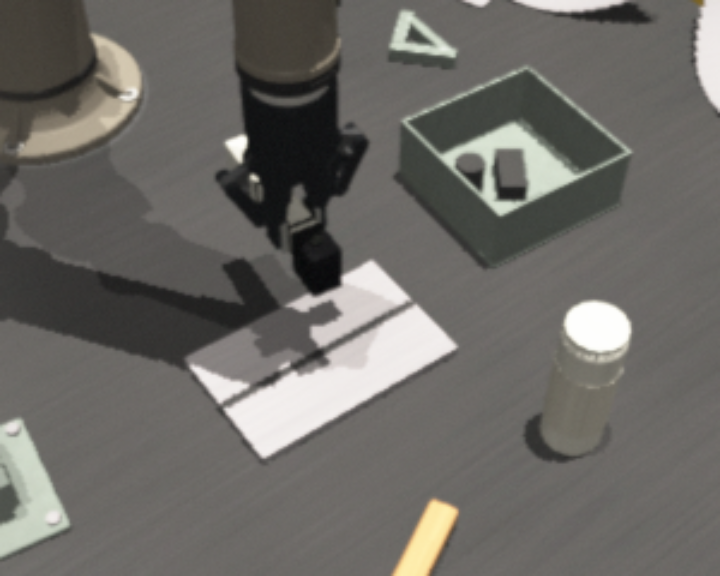

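The lamp head at (318,258) is level, lens down, and above the seam's middle. The offcuts are in the bin, and the can and brush have not been touched. After a short hold to settle, I'll hand in.

```bash
python3 -m jog '[[0,0,0,0],[0,0,0,0],[0,0,0,0],[0,0,0,0],[0,0,0,0],[0,0,0,0],[0,0,0,0],[0,0,0,0]]'; python3 lamp.py pics/z.png && python3 -c "from station import bot;print(bot.hand_in())"
```

```text
t: 21.5
eef_pos: [0.4774, 0.0256, 0.1293]
tool_rot: [0.0, 0.075, 0.997, -0.0]
contact_force: [0.2, -1.5, -2.2]
gripper_width: 0.284
grasp_force: 118.0
n 304 t 21.55 p [0.4773 0.0256 0.1293] f [-0.6 -0.4 -2.6] g 117.9640281200409
[1.70000e-03 0.00000e+00 6.00536e+01 3.44107e+01]
[ 1.70000e-03 -5.00000e-01  5.99510e+01  3.47757e+01]
[ 1.70000e-03 -1.00000e+00  5.98339e+01  3.51380e+01]
[ 1.80000e-03 -1.50000e+00  5.97144e+01  3.54977e+01]
the job is handed in; nothing more can be done
None
```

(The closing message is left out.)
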